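Hold the reference glass in the light path

ROBOT

A 6-joint arm with a two-finger parallel gripper is mounted at the origin on the work surface. World frame = base frame: x ahead of the robot, y to its left, z up, the work surface at z = 0. Lengths are in m, angles in degrees, forces in N, time in s.
With the tool pointing down it reaches from about 0.275 to 0.85 m from the base axis. Payload 5.2 kg.
Tool frame: the origin (TCP) lies midway between the tips of the shut fingers; the grasp point (between the pads) lies 19 mm behind it; x points along the fingers, y is the direction in which the jaws open and shut, and the axes are right-handed (so a half turn about x gives the same grasp; the last joint's range is limited). The gripper opens to 85 mm and grips with 20 to 120 N. Pads are 22 mm wide; open, the fingers measure 114 mm over their backs; the gripper's body (76 mm by 85 mm) begins 54 mm behind the grasp point. The pads swing forward as they close: fully open they stand 13 mm farther back than shut.
Start: joints at [54.901, 14.817, 87.949, -0, 77.235, -11.62], TCP at [0.219, 0.504, 0.231] pointing down, gripper open.
Joint ranges: [-179.93, 179.93], [-52.35, 119.4], [10.71, 147.94], [-69.91, 249.91], [12.55, 155.21], [-178.61, 178.61]. Speed limits (degrees/s): [147.25, 147.25, 180, 180, 180, 180].

INTERFACE

Orientations are given as a 3x3 rotation matrix whose columns are the frame's x, y, z axes.
In Python, from workcell import r, optics gives the robot as it stands.
- The arm moves only by the tool carry_out, never from a script. Its argument "rows" is one flat list of numbers, 5 for each row, row after row: the finger opening in mm, from 0 to 85.4, then the shift along the tool's x, y, z in mm, then the turn about the tool's x in rad. In form: [jaw, tx, ty, tz, roll, jaw, tx, ty, tz, roll, ...]. A call has exactly 5 rows; each row is the pose to reach, as a shift and turn from the pose measured when the call began, along the tool's axes at that moment; what a row does not reach only later rows make up. A row lasts 1/12 s, in which the tool goes at most 41.7 mm and 7.16 degrees, less where a joint would pass 70% of its speed; a pose out of reach is approached as far as the arm can. A call with a gripper value outside its range is refused whole. The fingers move at their own pace and stop on an object; "newtons" is the grip in N (left out, the last holds). Time passes only in rows, so rows that repeat a pose let the fingers close, or fill a call up. It gives the time, the measured TCP pose, the force and the opening at its end, in the units of the state.
- r.get_state(): the state, without advancing time (a new reading comes with each control period).
- optics.grab_frame(name): name is "scene" or "top" or "wrist"; returns the picture (480x640x3 uint8, blue, green, red); there is no depth.
- optics.camera_model(name): a dict with "intrinsics" (3x3 intrinsics, pixels), "R" (3x3) and "t" (3): a world point X has camera coordinates R X + t. Camera axes: x right, y down, z forward; pixel columns grow to the right and rows downward; lengths in m; the calibration is good to about 2 mm. A picture is of the moment at which its call begins: read the wrist's pose just before it. camera_model takes no time and is no camera call; for the wrist camera it gives the pose at the moment of the call.
- r.sign_off(): hands the job in, once; it reports no verdict.
The state is a dict: "time_s": time; "q": joint angles; "joint_vel": joint speeds; "effort": joint torques, N m; "ee_pos": TCP position; "tool_rot": TCP orientation; "ft_force": force on the tool from outside, world axes, zero at the start; "wrist_torque": the same for the moment, N m; "gripper_width": opening from 0.0 (shut) to 1.0 (fully open).
Only numpy, scipy, OpenCV 4.12 (cv2) and the standard library are available. Lean on these libraries where they do the work, as an engineer would, in place of code of your own. Each camera call takes 0.05 s, during which the arm holds its last target.

TASK

Zero the roastery's roast-colour meter: take the tall amber reference glass out of its rest by its two frosted narrow faces only (fingers never on the clear faces), and hang it upright in the gap between lamp and detector, clear faces square to the beam, its middle level with the two round ports and midway between them. Then slide it gently along the gap until you feel it meet the rubber-tipped spring stop at the far end, and finish while still holding it there, lightly against the stop and touching nothing else. Leave the short glass, bowl, tin and spoon alone.

Things in the scene. Friction and masses are not known exactly. Their poses are not given: they have to be found in the camera images.
- tall_mid (a point): Centre (half-way up) of the tall reference glass, a loose solid amber block 36 mm (x) by 20 mm (y) by 80 mm tall (z up), 144 g, in one of the rest's pockets. The faces across x (20 mm wide, 36 mm apart) are whitish frosted cheeks: grip these in the upper half, fingertips 35 mm or more above the foot. The faces across y are clear. A half turn about z changes nothing.
- tall: The same tall glass; origin at the centre of its foot, same axes.
- tall_clear: The clear amber core of the tall glass between the two 4 mm frosted cheeks (28 mm in x, the full 20 mm in y, full height); moves with the glass, same origin and axes. No finger may touch it.
- short_mid (a point): Centre of the short glass, of the same make and section (36 x 20 mm) but 50 mm tall; it stands in the other pocket. Not to be moved.
- rest: Fixed black plastic rest, 70 mm (x) by 130 mm (y) by 20 mm high; origin at the centre of its underside. Two pockets 39 x 23 mm, floor 6 mm above the table, centred at y = +33 and -33 mm; either may hold the tall glass, whose axes run along the rest's.
- meter: Roast-colour meter, fixed; origin on the table under the beam's middle. Grey deck, x -70 to +120, y +-95 mm, top 30 mm up. On it two white blocks, x -35 to +35, y from 32 to 87 mm either side, 120 mm high (fins on the lamp block to 125). The 64 mm gap between them is open above and at -x; the spring stop is at its +x side.
- beam (a point): Middle of the light path, 90 mm above the table, midway between the round ports in the two blocks; axes as the meter's. The beam runs along y; the glass is slid towards +x to meet the stop. The held glass belongs with its centre at this height and y, its own y axis along this y (either way round).
- stop_far (a point): Fixed point of the meter, 66 mm up, 22 mm in +x of the beam's middle: the farthest place the free face of the stop's 14 mm rubber button can have. Its block may be set (stiffly) up to 14 mm nearer to -x; find it by touch. The button yields 8 mm to +x: 0.5 N preload plus 0.5 N per mm, then rigid. Nothing of the stop is higher than 73 mm above the table.
- bowl: White china cupping bowl, 90 mm across, 55 mm high, a bystander; origin at the centre of its foot.
- tin: Plain steel tin, 68 mm across, 85 mm high, a bystander; origin at the centre of its foot.
- spoon: Spoon lying on the table, a bystander; x along its length, handle to -x.
There are look-alikes about, which are no part of the job. Leave any blue look-alike of the tall alone.

How it is judged (in metres and radians):
On the way, in this order (a step that is already met when the one before it is completed fails the run):
1. the tall glass is lifted clear out of its rest in the fingers (height (world z) of tall_mid above 0.062 m and contact force between tall and rest below 0.05 N and contact force between the fingers and tall above 1 N), for 0.1 s.
2. the tall glass hangs in the light path, not yet touching the meter (y of tall_mid in the frame of beam between -0.015 and 0.015 m and z of tall_mid in the frame of beam between -0.015 and 0.02 m and x of tall_mid in the frame of beam between -0.07 and 0.01 m and contact force between tall and meter below 0.1 N and contact force between the fingers and tall above 1 N), for 0.1 s.
At the end, for the whole second after the job is handed in: Tall glass held still in the fingers, centre within 10 mm of the beam in height and between the ports, -14 to +16 mm along the slide, upright (0.12 rad), square (0.14 rad), pressing the stop with 0.3 to 10 N, off the rest; short glass within 10 mm of its start (x of tall_mid in the frame of beam between -0.014 and 0.016 m and y of tall_mid in the frame of beam between -0.01 and 0.01 m and z of tall_mid in the frame of beam between -0.01 and 0.01 m and angle between the y axis of tall and the y axis of meter, either way round below 0.14 rad and angle between tall's own z axis and vertical below 0.12 rad and contact force between the fingers and tall above 1 N and contact force between tall and meter between 0.3 and 10 N and contact force between tall and rest below 0.05 N and linear speed of tall below 0.02 m/s and distance of short_mid from where it was at the start of the episode below 0.01 m); the arm keeps its last pose, push and grip.
It fails at once if a finger touches the clear faces of the tall glass (contact force between the fingers and tall_clear above 0.5 N).
It fails at once if the glass is pushed hard against the meter (over 18 N) (contact force between tall and meter above 18 N).
It fails at once if the short glass, bowl, tin or spoon is displaced (distance of short_mid from where it was at the start of the episode above 0.015 m or distance of any of bowl, tin, spoon from where it was at the start of the episode above 0.02 m).
It also fails if it takes over 45 s, if anything falls off the work surface, if the arm or the gripper's body presses on something with over 40 N, if the wrist force passes 120 N, or if a joint passes its speed limit or range.

## Working session

There is one attempt and no reset: what is moved stays moved. The work goes in short steps, Python scripts to look and compute and a tool call to move; the robot and the scene stay as the last step left them, time stands still between calls to the robot, and variables do not carry over. Pictures are saved under pics/ and viewed, and the job is handed in when it is done.

Besides the shell and the picture viewer there is one more tool, called as name(argument=value, ...) on one line, values as JSON. carry_out: Moves the arm, as the interface text tells. Its arguments: {"type":"object","properties":{"rows":{"type":"array"},"newtons":{"type":"number"}},"required":["rows"]}

```bash
ls; mkdir -p pics; python3 - <<'E'
from workcell import r, optics
import cv2,json
s=r.get_state();print(s)
for n in("scene","top","wrist"):
    m=optics.camera_model(n);print(n,m)
    cv2.imwrite(f"pics/{n}0.png",optics.grab_frame(n))
E
```

```text
pics
{'time_s': 0.0, 'q': array([ 5.48990302e+01,  1.48589086e+01,  8.80131832e+01, -1.20653337e-03,
        7.72343047e+01, -1.16176012e+01]), 'joint_vel': array([-0.0089038 , -0.02395643,  0.03852098,  0.11583139, -0.01217472,
        0.05964355]), 'effort': array([-2.25414871e-03, -4.46026289e+01, -2.90575308e+01, -5.47224990e-04,
        1.18369909e-02, -2.00514950e-05]), 'ee_pos': array([0.21881384, 0.504006  , 0.23046324]), 'tool_rot': array([[-1.05098900e-03,  3.98477611e-01,  9.17177458e-01],
       [-1.53106842e-03,  9.17176248e-01, -3.98478840e-01],
       [-9.99998276e-01, -1.82305832e-03, -3.53845658e-04]]), 'ft_force': array([-1.17244118,  0.28493795, -0.91126122]), 'wrist_torque': array([0.01823445, 0.08066917, 0.0084015 ]), 'gripper_width': 0.9967467084685581}
scene {'intrinsics': array([[593.179498  ,   0.        , 312.05473402],
       [  0.        , 593.179498  , 243.88380592],
       [  0.        ,   0.        ,   1.        ]]), 'R': array([[ 0.87366437,  0.48598851, -0.02292906],
       [ 0.31720424, -0.60470766, -0.73055466],
       [-0.36890654,  0.63098638, -0.68246916]]), 't': array([-0.56721182, -0.15320972,  1.50690054])}
top {'intrinsics': array([[475.39041018,   0.        , 316.05689468],
       [  0.        , 475.39041018, 243.2128872 ],
       [  0.        ,   0.        ,   1.        ]]), 'R': array([[ 0.01536093, -0.99960959, -0.02333922],
       [-0.98811092, -0.01160484, -0.15330406],
       [ 0.15297336,  0.02541663, -0.98790341]]), 't': array([-0.0013642 ,  0.625018  ,  1.19660525])}
wrist {'intrinsics': array([[369.68364749,   0.        , 315.50596962],
       [  0.        , 369.68364749, 242.88430284],
       [  0.        ,   0.        ,   1.        ]]), 'R': array([[ 0.3971818 ,  0.91773807, -0.00186076],
       [ 0.88556119, -0.38272241,  0.26325832],
       [ 0.24089002, -0.10620923, -0.96472359]]), 't': array([-0.5482903 , -0.03655987,  0.37848577])}
```

View pics/scene0.png

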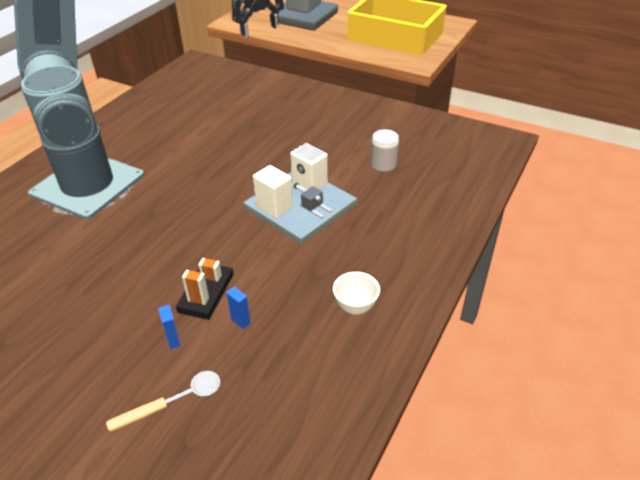

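View pics/top0.png

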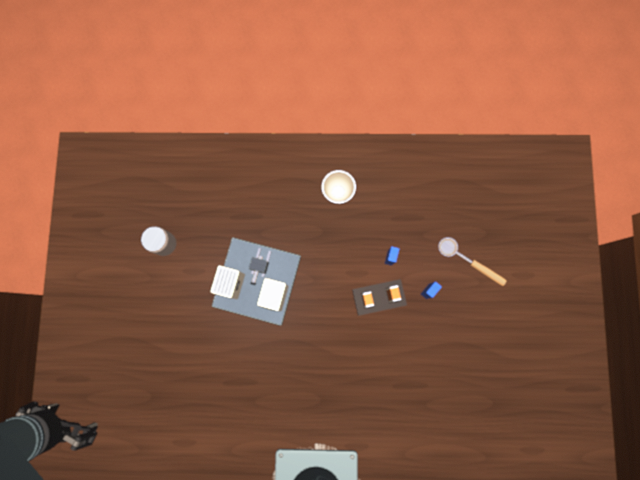

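View pics/wrist0.png

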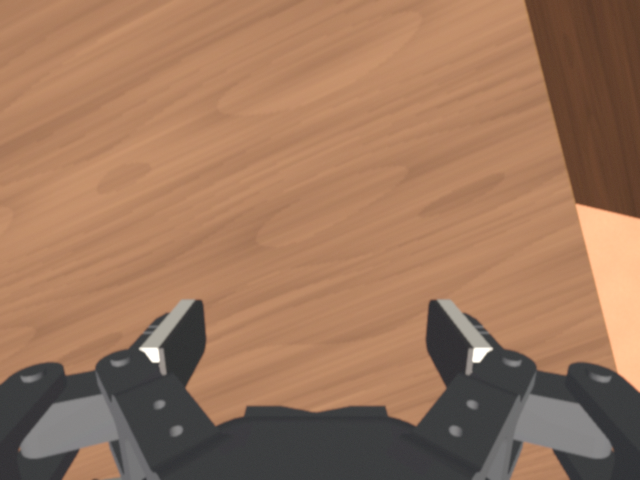

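The view shows the rest with two amber glasses (scene 195,288 taller and 210,268 shorter; top 395,293 and 368,299), blue look-alikes (top 393,255 and 432,290), and the meter (top 256,282). I'll crop in closer before choosing.

```bash
python3 - <<'E'
import cv2,numpy as np
a=cv2.imread("pics/scene0.png")[140:360,140:380];b=cv2.imread("pics/top0.png")[225:335,200:450]
cv2.imwrite("pics/c1.png",cv2.resize(a,None,fx=2.7,fy=2.7,interpolation=2))
cv2.imwrite("pics/c2.png",cv2.resize(b,None,fx=3.2,fy=3.2,interpolation=2))
E
```

```text
(no output)
```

View pics/c1.png

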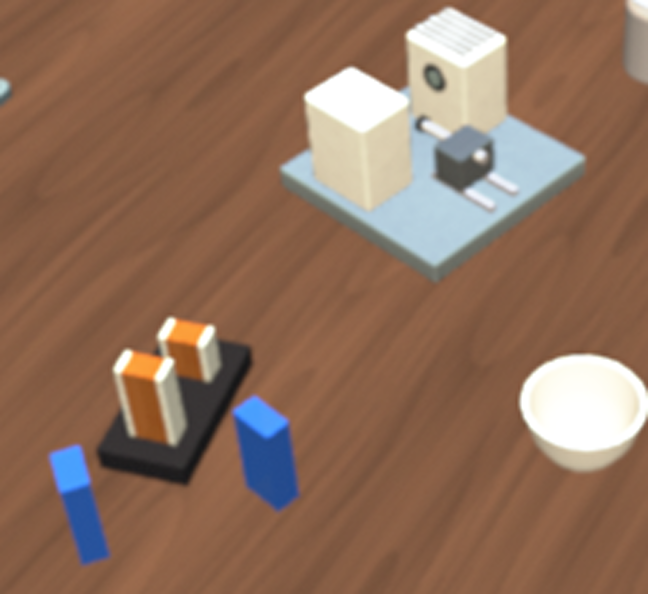

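View pics/c2.png

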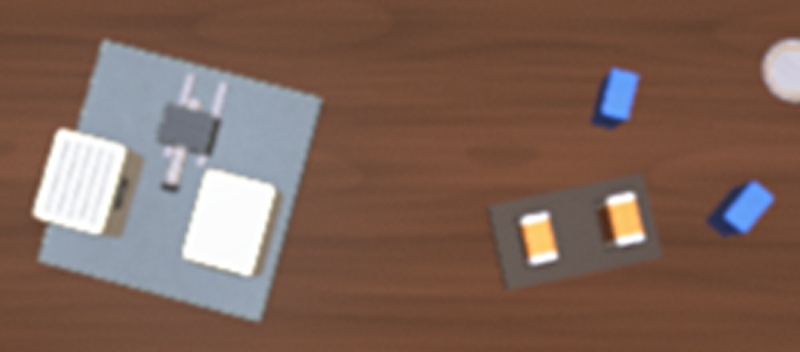

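```bash
cat > h.py <<'E'
import numpy as np,cv2
def ray(m,p,z):
    K,R,t=m["intrinsics"],np.array(m["R"]),np.array(m["t"])
    d=R.T@np.linalg.solve(K,[p[0],p[1],1.]);c=-R.T@t
    return c+d*(z-c[2])/d[2]
def proj(m,X):
    x=np.array(m["R"])@np.array(X)+m["t"];x=m["intrinsics"]@x;return x[:2]/x[2]
E
python3 - <<'E'
from h import *
from workcell import r,optics
m=optics.camera_model("top")
f=lambda L,z:np.array([ray(m,(p[0]/3.2+200-.35,p[1]/3.2+225-.35),z) for p in L])
D=f([(105,40),(322,98),(262,322),(38,262)],.03);R=f([(488,207),(645,175),(661,255),(507,289)],.02)
for n,P in(("deck",D),("rest",R)):
    print(n,P.round(4).tolist(),"c",P.mean(0).round(4),[np.linalg.norm(P[i]-P[i-1]).round(4) for i in range(4)])
# angles: edge along x
e=(D[0]-D[3])+(D[1]-D[2]);print("deck x yaw",np.degrees(np.arctan2(e[1],e[0])))
e=(R[0]-R[3])+(R[1]-R[2]);print("rest x yaw",np.degrees(np.arctan2(e[1],e[0])))
e=(R[0]-R[1])+(R[3]-R[2]);print("rest y yaw-90",np.degrees(np.arctan2(e[1],e[0]))-90)
e=(D[0]-D[1])+(D[3]-D[2]);print("deck y yaw-90",np.degrees(np.arctan2(e[1],e[0]))-90)
img=cv2.imread("pics/top0.png");hsv=cv2.cvtColor(img,cv2.COLOR_BGR2HSV)
mk=cv2.inRange(hsv,(8,150,180),(22,255,255));mk[:285]=0;mk[:,:350]=0;mk[310:]=0;mk[:,410:]=0
for c in cv2.findContours(mk,0,2)[0]:
    if cv2.contourArea(c)>10:
        q=cv2.minAreaRect(c);print(q,[ray(m,q[0],z).round(4) for z in(.056,.086)])
E
```

```text
deck [[0.6416, 0.2314, 0.03], [0.595, 0.0489, 0.03], [0.4115, 0.0938, 0.03], [0.457, 0.2786, 0.03]] c [0.5262 0.1632 0.03  ] [np.float64(0.1906), np.float64(0.1883), np.float64(0.1889), np.float64(0.1903)]
rest [[0.5075, -0.0891, 0.02], [0.5356, -0.2182, 0.02], [0.4704, -0.2304, 0.02], [0.441, -0.1049, 0.02]] c [ 0.4886 -0.1607  0.02  ] [np.float64(0.0683), np.float64(0.1321), np.float64(0.0664), np.float64(0.1289)]
deck x yaw -14.050877325555618
rest x yaw 11.987557222838657
rest y yaw-90 12.724221491445988
deck y yaw-90 -14.069766313910833
((394.7647705078125, 293.0588684082031), (8.246211051940918, 8.246211051940918), 75.96376037597656) [array([ 0.4975, -0.1958,  0.056 ]), array([ 0.496 , -0.1916,  0.086 ])]
```

I pick the tall one: top (395,293) and scene (195,288). In the crop it stands clearly higher than the short glass at scene (210,268), and it is amber with white cheeks. The blue blocks at top (393,255) and (432,290) are the look-alikes. First I'll go above it.

```bash
cat >> h.py <<'E'
def go(r,X,yaw):
    s=r.get_state();T=np.array(s["tool_rot"]);d=np.array(X)-s["ee_pos"]
    yc=np.degrees(np.arctan2(T[1,1],T[0,1]));dy=(yaw-yc+90)%180-90
    print("t",round(s["time_s"],2),"pos",s["ee_pos"].round(4),"yaw",yc.round(2),"w",round(s["gripper_width"],3),"F",s["ft_force"].round(2))
    print("shift mm",(T.T@d*1000).round(1),"roll",np.radians(-dy).round(4),"dist",(np.linalg.norm(d)*1000).round(1))
    print("tool x",T[:,0].round(4))
E
python3 - <<'E'
from h import *
from workcell import r,optics
go(r,[.45,-.193,.23],12.3)
m=optics.camera_model("wrist");print(-m["R"].T@m["t"])
E
```

```text
t 0.15 pos [0.2189 0.5041 0.2307] yaw 66.52 w 0.998 F [-1.11  0.64  0.12]
shift mm [   1.3 -547.3  489.7] roll 0.9463 dist 734.4
tool x [-8.0e-04 -1.1e-03 -1.0e+00]
[0.15899823 0.52942829 0.3738436 ]
```

carry_out(rows=[85, 0, -27, 24, 0, 85, 0, -55, 49, 0, 85, 0, -82, 73, 0, 85, 0, -110, 98, 0, 85, 0, -137, 122, 0], newtons=50)

```text
time_s: 0.57
ee_pos: [0.276, 0.3282, 0.2305]
tool_rot: [[-0.001, 0.398, 0.918], [-0.002, 0.918, -0.398], [-1.0, -0.002, -0.0]]
ft_force: [1.0, -0.3, -0.6]
gripper_width: 0.997
```

carry_out(rows=[85, 0, -27, 24, 0, 85, 0, -55, 49, 0, 85, 0, -82, 73, 0, 85, 0, -110, 98, 0, 85, 0, -137, 122, 0])

```text
time_s: 0.98
ee_pos: [0.3334, 0.1523, 0.2307]
tool_rot: [[-0.001, 0.397, 0.918], [-0.002, 0.918, -0.397], [-1.0, -0.002, -0.0]]
ft_force: [1.1, -0.8, 0.8]
gripper_width: 0.998
```

carry_out(rows=[85, 0, -27, 24, 0, 85, 0, -55, 49, 0, 85, 0, -82, 73, 0, 85, 0, -110, 98, 0, 85, 0, -137, 122, 0])

```text
time_s: 1.4
ee_pos: [0.391, -0.0239, 0.2311]
tool_rot: [[-0.0, 0.398, 0.917], [-0.002, 0.917, -0.398], [-1.0, -0.002, 0.0]]
ft_force: [0.3, -0.3, -0.4]
gripper_width: 0.999
```

carry_out(rows=[85, 0, -27, 24, 0.11, 85, 0, -55, 49, 0.22, 85, 0, -82, 73, 0.33, 85, 0, -110, 98, 0.44, 85, 0, -137, 122, 0.55])

```text
time_s: 1.82
ee_pos: [0.4485, -0.2001, 0.2311]
tool_rot: [[-0.001, 0.822, 0.569], [-0.002, 0.569, -0.822], [-1.0, -0.001, 0.001]]
ft_force: [0.2, 0.3, 0.4]
gripper_width: 0.996
```

```bash
python3 - <<'E'
from h import *
from workcell import r,optics
go(r,[.496,-.193,.23],12.3)
E
```

```text
t 1.82 pos [ 0.4485 -0.2001  0.2311] yaw 34.7 w 0.996 F [0.19 0.28 0.4 ]
shift mm [ 1.1 43.1 21.2] roll 0.391 dist 48.0
tool x [-5.0e-04 -1.5e-03 -1.0e+00]
```

carry_out(rows=[85, 0, 10, 5, 0.1, 85, 0, 20, 10, 0.2, 85, 0, 30, 15, 0.3, 85, 0, 43, 21, 0.391, 85, 0, 43, 21, 0.391])

```text
time_s: 2.23
ee_pos: [0.4974, -0.1929, 0.2305]
tool_rot: [[-0.0, 0.978, 0.21], [-0.001, 0.21, -0.978], [-1.0, -0.0, 0.001]]
ft_force: [-0.0, 0.0, 0.3]
gripper_width: 0.997
```

```bash
python3 - <<'E'
from h import *
from workcell import r,optics
go(r,[.496,-.193,.23],12.3)
m=optics.camera_model("wrist");cv2.imwrite("pics/w1.png",optics.grab_frame("wrist"))
np.savez("w1.npz",**m)
E
```

```text
t 2.23 pos [ 0.4974 -0.1929  0.2305] yaw 12.12 w 0.997 F [-0.03  0.02  0.34]
shift mm [ 0.5 -1.4 -0.2] roll -0.0032 dist 1.5
tool x [-0.    -0.001 -1.   ]
```

View pics/w1.png

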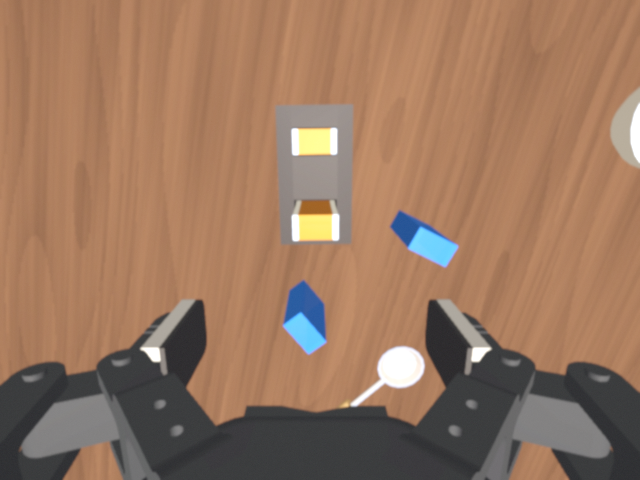

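```bash
python3 - <<'E'
from h import *
m=dict(np.load("w1.npz"))
img=cv2.imread("pics/w1.png");hsv=cv2.cvtColor(img,cv2.COLOR_BGR2HSV)
mk=cv2.inRange(hsv,(15,120,235),(35,255,255));mk[:, :270]=0;mk[:,360:]=0;mk[270:]=0
for c in cv2.findContours(mk,0,2)[0]:
    if cv2.contourArea(c)>100:
        q=cv2.minAreaRect(c);print(q,[ray(m,q[0],z).round(4) for z in(.056,.086)])
# whole tall top incl. cheeks corners
g=cv2.resize(img[90:255,265:365],None,fx=4,fy=4,interpolation=2);cv2.imwrite("pics/w1c.png",g[:600])
mk=cv2.inRange(img,(0,0,0),(110,110,110));mk=cv2.inRange(hsv,(0,0,60),(180,60,115));
mk[:,:265]=0;mk[:,365:]=0;mk[255:]=0;mk[:95]=0
c=np.vstack([c for c in cv2.findContours(mk,0,2)[0] if cv2.contourArea(c)>100]);q=cv2.minAreaRect(c);b=cv2.boxPoints(q)
P=np.array([ray(m,p,.02) for p in b]);print(b.round(1).tolist(),P.round(4).tolist(),P.mean(0).round(4))
for i in range(4):
    e=P[i]-P[i-1];print(np.linalg.norm(e).round(4),np.degrees(np.arctan2(e[1],e[0])).round(2))
E
```

```text
((315.4334716796875, 227.0712432861328), (25.26085090637207, 32.01545715332031), 88.02507019042969) [array([ 0.4997, -0.2001,  0.056 ]), array([ 0.4983, -0.1934,  0.086 ])]Traceback (most recent call last):
  File "<stdin>", line 12, in <module>
    return _nx.concatenate(arrs, 0, dtype=dtype, casting=casting)
           ~~~~~~~~~~~~~~~^^^^^^^^^^^^^^^^^^^^^^^^^^^^^^^^^^^^^^^
ValueError: need at least one array to concatenate
```

View pics/w1c.png

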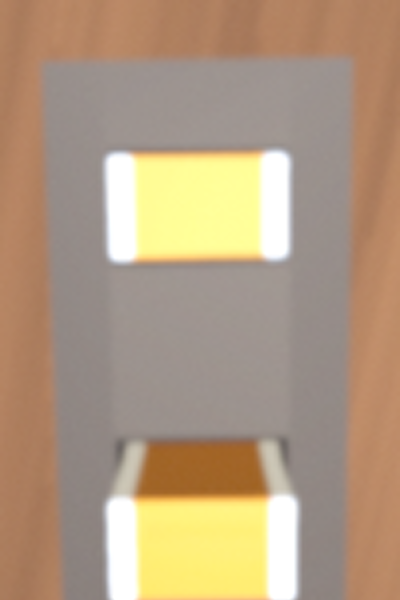

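```bash
python3 - <<'E'
from h import *
from workcell import r
m=dict(np.load("w1.npz"))
a=ray(m,(265+198/4-.4,90+206/4-.4),.056);b=ray(m,(265+202/4-.4,226.8),.086);e=a-b
print(a,b,np.linalg.norm(e[:2]),np.degrees(np.arctan2(e[1],e[0]))-90)
c=ray(m,(265+106/4-.4,90+495/4),.086);d=ray(m,(265+298/4-.4,90+495/4),.086);e=d-c
print(np.linalg.norm(e),np.degrees(np.arctan2(e[1],e[0])))
# rest back edge corners
c=ray(m,(265+43/4-.4,90+60/4),.02);d=ray(m,(265+352/4-.4,90+59/4),.02);e=d-c
print(np.linalg.norm(e),np.degrees(np.arctan2(e[1],e[0])))
go(r,[.4977,-.1932,.048],12.3)
E
```

```text
[ 0.4832125  -0.12900442  0.056     ] [ 0.4979621  -0.19323866  0.086     ] 0.06590590323357878 12.932197086818064
0.0379058125861844 12.198263414957818
0.06950603161101972 12.369680469585575
t 2.28 pos [ 0.4962 -0.1928  0.2305] yaw 12.43 w 0.993 F [ 0.25 -0.38  0.5 ]
shift mm [182.5   1.7   0.6] roll 0.0023 dist 182.5
tool x [-0.0013 -0.001  -1.    ]
```

carry_out(rows=[85, 30, 1, 0.5, 0, 85, 60, 1, 0.5, 0, 85, 90, 1, 0.5, 0, 85, 115, 1, 0.5, 0, 85, 130, 1, 0.5, 0])

```text
time_s: 2.7
ee_pos: [0.4947, -0.192, 0.0976]
tool_rot: [[-0.005, 0.976, 0.218], [0.001, 0.218, -0.976], [-1.0, -0.005, -0.002]]
ft_force: [-0.0, -0.1, 0.4]
gripper_width: 0.997
```

```bash
python3 - <<'E'
from h import *
from workcell import r,optics
go(r,[.4977,-.1932,.048],12.5)
m=optics.camera_model("wrist");cv2.imwrite("pics/w2.png",optics.grab_frame("wrist"))
np.savez("w2.npz",**m)
E
```

```text
t 2.7 pos [ 0.4947 -0.192   0.0976] yaw 12.62 w 0.997 F [-0.02 -0.13  0.36]
shift mm [49.6  3.   1.9] roll 0.0021 dist 49.7
tool x [-0.0054  0.0013 -1.    ]
```

View pics/w2.png

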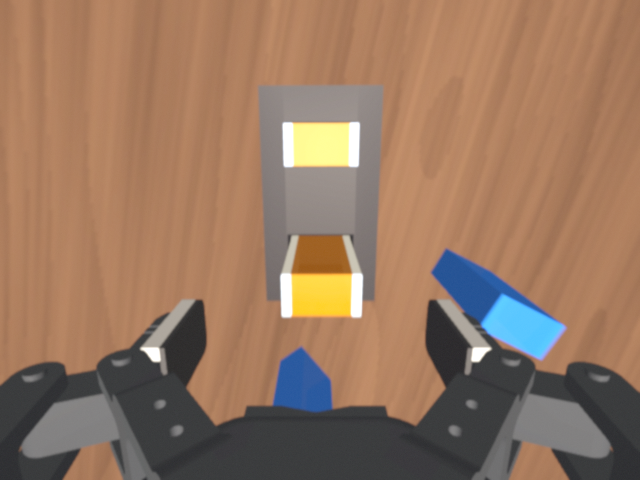

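```bash
python3 - <<'E'
from h import *
from workcell import r
m=dict(np.load("w1.npz"));m2=dict(np.load("w2.npz"))
T=np.array(r.get_state()["tool_rot"])
g=np.array([.4977,-.1932,0])
for z in(.06,.08):
  for p in [(424,228),(458,243),(445,266),(409,250)]:
    P=ray(m,p,z);print("w1",z,P.round(3),"tool y,z mm",((T.T@(P-g))[1:]*1000).round(0))
  for p in [(508,292),(565,325),(541,358),(482,324)]:
    P=ray(m2,p,z);print("w2",z,P.round(3),"tool y,z mm",((T.T@(P-g))[1:]*1000).round(0))
for p in [(281,274),(362,274),(282,317),(362,317)]: print(ray(m2,p,.086).round(4))
print(np.mean([ray(m2,p,.086) for p in [(281,274),(362,274),(282,317),(362,317)]],0))
E
```

```text
w1 0.06 [ 0.592 -0.18   0.06 ] tool y,z mm [94.  7.]
w1 0.06 [ 0.625 -0.187  0.06 ] tool y,z mm [125.  21.]
w1 0.06 [ 0.62 -0.21  0.06] tool y,z mm [116.  42.]
w1 0.06 [ 0.585 -0.202  0.06 ] tool y,z mm [83. 27.]
w2 0.06 [ 0.596 -0.18   0.06 ] tool y,z mm [98.  9.]
w2 0.06 [ 0.633 -0.192  0.06 ] tool y,z mm [132.  28.]
w2 0.06 [ 0.628 -0.213  0.06 ] tool y,z mm [122.  48.]
w2 0.06 [ 0.589 -0.201  0.06 ] tool y,z mm [87. 27.]
w1 0.08 [ 0.585 -0.177  0.08 ] tool y,z mm [88.  3.]
w1 0.08 [ 0.616 -0.183  0.08 ] tool y,z mm [117.  16.]
w1 0.08 [ 0.612 -0.204  0.08 ] tool y,z mm [108.  35.]
w1 0.08 [ 0.578 -0.197  0.08 ] tool y,z mm [77. 21.]
w2 0.08 [ 0.584 -0.175  0.08 ] tool y,z mm [87.  0.]
w2 0.08 [ 0.616 -0.185  0.08 ] tool y,z mm [117.  17.]
w2 0.08 [ 0.612 -0.204  0.08 ] tool y,z mm [108.  35.]
w2 0.08 [ 0.577 -0.193  0.08 ] tool y,z mm [77. 17.]
[ 0.4786 -0.1871  0.086 ]
[ 0.5137 -0.1792  0.086 ]
[ 0.4832 -0.2076  0.086 ]
[ 0.519  -0.1994  0.086 ]
[ 0.49861837 -0.19331974  0.086     ]
```

carry_out(rows=[70, 0, 3, 2, 0, 70, 12, 3, 2, 0, 70, 25, 3, 2, 0, 70, 38, 3, 2, 0, 70, 49, 3, 2, 0])

```text
time_s: 3.17
ee_pos: [0.4971, -0.1932, 0.0474]
tool_rot: [[-0.007, 0.975, 0.22], [0.002, 0.22, -0.976], [-1.0, -0.006, -0.004]]
ft_force: [0.0, -0.2, 0.2]
gripper_width: 0.82
```

```bash
python3 - <<'E'
from h import *
from workcell import r,optics
go(r,[.498,-.1933,.048],12.5)
cv2.imwrite("pics/w3.png",optics.grab_frame("wrist"));cv2.imwrite("pics/s3.png",cv2.resize(optics.grab_frame("scene")[200:360,120:300],None,fx=3.4,fy=3.4,interpolation=2))
E
```

```text
t 3.17 pos [ 0.4971 -0.1932  0.0474] yaw 12.71 w 0.82 F [ 0.02 -0.18  0.24]
shift mm [-0.6  0.8  0.3] roll 0.0036 dist 1.1
tool x [-0.0069  0.0021 -1.    ]
```

View pics/w3.png

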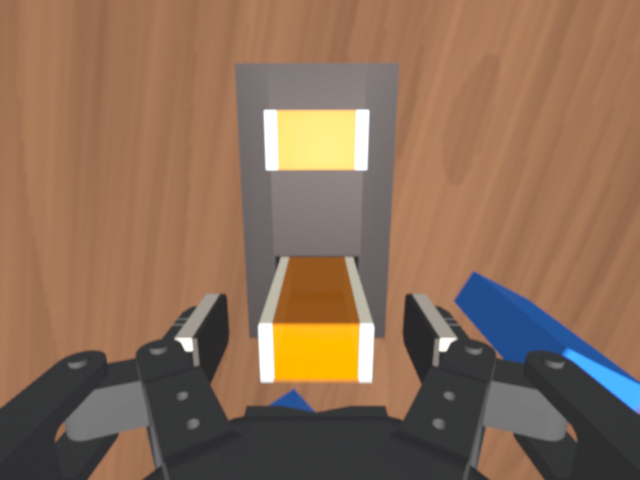

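View pics/s3.png

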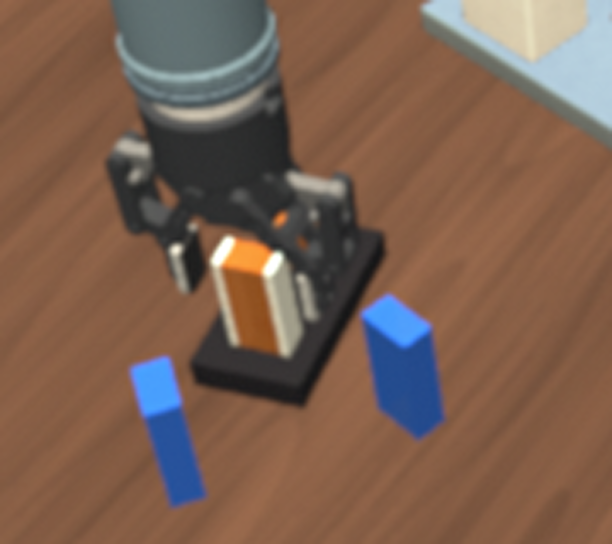

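carry_out(rows=[55, 0, 0.5, 0, 0, 42, 0, 0.5, 0, 0, 30, 0, 0.5, 0, 0, 25, 0, 0.5, 0, 0, 25, 0, 0.5, 0, 0], newtons=50)

```text
time_s: 3.68
ee_pos: [0.4975, -0.193, 0.0478]
tool_rot: [[-0.007, 0.976, 0.22], [0.002, 0.22, -0.976], [-1.0, -0.006, -0.004]]
ft_force: [0.3, -0.3, 5.7]
gripper_width: 0.415
```

carry_out(rows=[25, 0, 0, 0, 0, 25, 0, 0, 0, 0, 25, 0, 0, 0, 0, 25, 0, 0, 0, 0, 25, 0, 0, 0, 0])

```text
time_s: 4.1
ee_pos: [0.4974, -0.1929, 0.0478]
tool_rot: [[-0.008, 0.976, 0.22], [0.003, 0.22, -0.976], [-1.0, -0.007, -0.004]]
ft_force: [-0.9, 0.5, 2.3]
gripper_width: 0.416
```

```bash
python3 - <<'E'
from h import *
from workcell import r,optics
go(r,[.498,-.1933,.048],12.5)
cv2.imwrite("pics/s4.png",cv2.resize(optics.grab_frame("scene")[200:360,120:300],None,fx=3.4,fy=3.4,interpolation=2))
E
```

```text
t 4.1 pos [ 0.4974 -0.1929  0.0478] yaw 12.7 w 0.416 F [-0.85  0.49  2.34]
shift mm [-0.2  0.5  0.5] roll 0.0034 dist 0.8
tool x [-0.0075  0.0025 -1.    ]
```

View pics/s4.png

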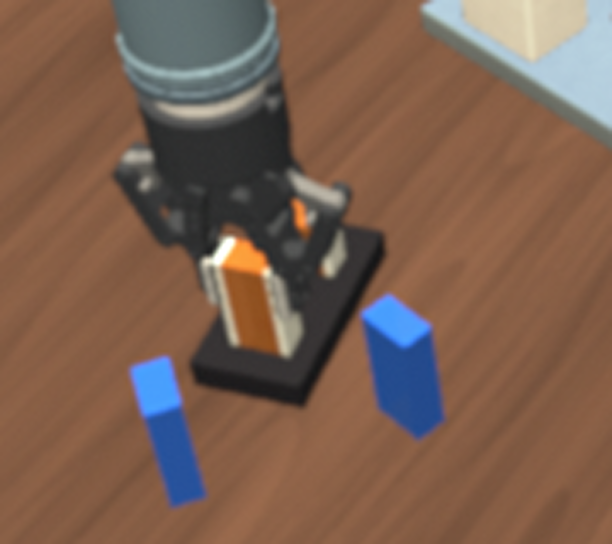

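carry_out(rows=[25, -5, 0, 0, 0, 25, -15, 0, 0, 0, 25, -35, 0, 0, 0, 25, -65, 0, 0, 0, 25, -95, 0, 0, 0])

```text
time_s: 4.57
ee_pos: [0.4974, -0.1926, 0.1438]
tool_rot: [[-0.009, 0.975, 0.22], [0.004, 0.22, -0.976], [-1.0, -0.008, -0.006]]
ft_force: [1.3, -1.2, -2.1]
gripper_width: 0.414
```

carry_out(rows=[25, -25, 0, 0, 0, 25, -45, 0, 0, 0, 25, -60, 0, 0, 0, 25, -65, 0, 0, 0, 25, -65, 0, 0, 0])

```text
time_s: 4.98
ee_pos: [0.4987, -0.1933, 0.2107]
tool_rot: [[-0.006, 0.976, 0.22], [0.002, 0.22, -0.976], [-1.0, -0.006, -0.003]]
ft_force: [0.1, -0.4, -1.3]
gripper_width: 0.415
```

```bash
python3 - <<'E'
from h import *
from workcell import r,optics
go(r,[.45,.182,.208],-14.05)
cv2.imwrite("pics/w5.png",optics.grab_frame("wrist"))
cv2.imwrite("pics/s5.png",optics.grab_frame("scene"))
E
```

```text
t 4.98 pos [ 0.4987 -0.1933  0.2107] yaw 12.7 w 0.415 F [ 0.14 -0.43 -1.29]
shift mm [   3.6   35.  -376.8] roll 0.4669 dist 378.5
tool x [-0.0063  0.0017 -1.    ]
```

View pics/w5.png

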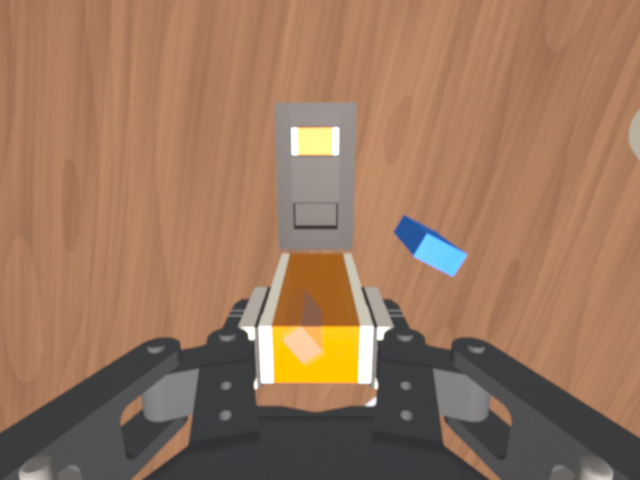

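View pics/s5.png

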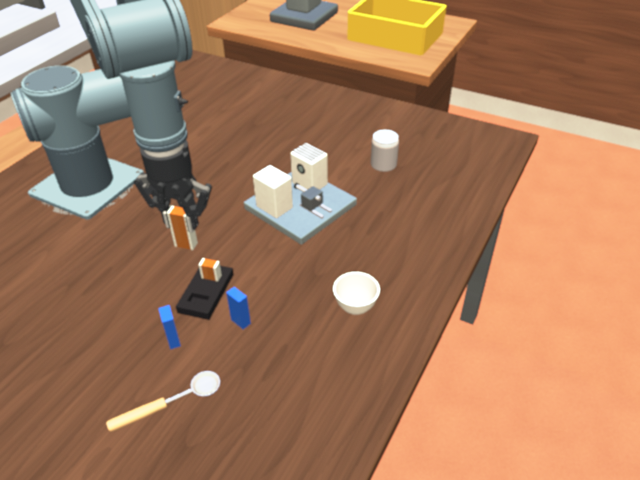

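carry_out(rows=[25, 0, 0, -35, 0.09, 25, 0, 0, -70, 0.18, 25, 0, 0, -105, 0.27, 25, 0, 0, -140, 0.36, 25, 0, 0, -170, 0.465])

```text
time_s: 5.5
ee_pos: [0.4583, -0.0246, 0.2076]
tool_rot: [[-0.014, 0.969, -0.246], [0.006, -0.246, -0.969], [-1.0, -0.015, -0.002]]
ft_force: [0.3, 1.3, -1.0]
gripper_width: 0.418
```

```bash
python3 - <<'E'
from h import *
from workcell import r,optics
go(r,[.4487,.1827,.208],-14.05)
m=optics.camera_model("wrist");cv2.imwrite("pics/w6.png",optics.grab_frame("wrist"))
np.savez("w6.npz",**m)
E
```

```text
t 5.5 pos [ 0.4583 -0.0246  0.2076] yaw -14.21 w 0.418 F [ 0.29  1.34 -0.95]
shift mm [   0.9  -60.2 -198.6] roll -0.0028 dist 207.5
tool x [-0.0136  0.0059 -0.9999]
```

View pics/w6.png

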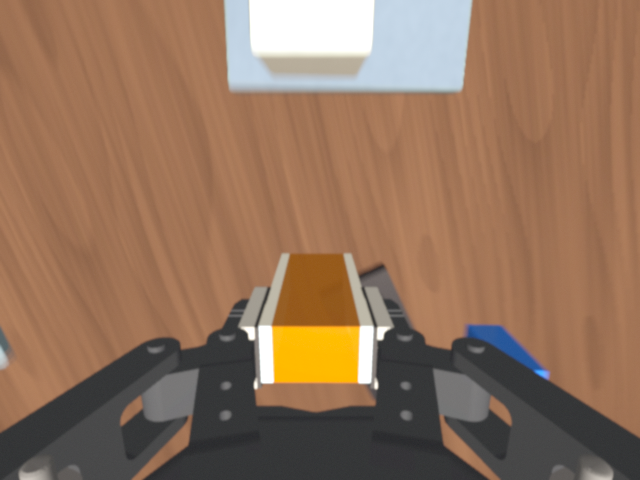

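carry_out(rows=[25, 0, -12, -25, 0, 25, 0, -24, -50, 0, 25, 0, -36, -75, 0, 25, 0, -45, -95, 0, 25, 0, -45, -95, 0])

```text
time_s: 5.97
ee_pos: [0.4349, 0.0865, 0.2075]
tool_rot: [[-0.019, 0.968, -0.25], [0.012, -0.249, -0.968], [-1.0, -0.021, -0.007]]
ft_force: [-0.1, 0.1, -1.8]
gripper_width: 0.417
```

```bash
python3 - <<'E'
from h import *
from workcell import r,optics
go(r,[.4487,.1827,.208],-14.05)
m=optics.camera_model("wrist");cv2.imwrite("pics/w7.png",optics.grab_frame("wrist"))
np.savez("w7.npz",**m)
E
```

```text
t 5.97 pos [0.4349 0.0865 0.2075] yaw -14.45 w 0.417 F [-0.13  0.05 -1.83]
shift mm [  0.4 -10.6 -96.6] roll -0.0069 dist 97.1
tool x [-0.0188  0.0117 -0.9998]
```

View pics/w7.png

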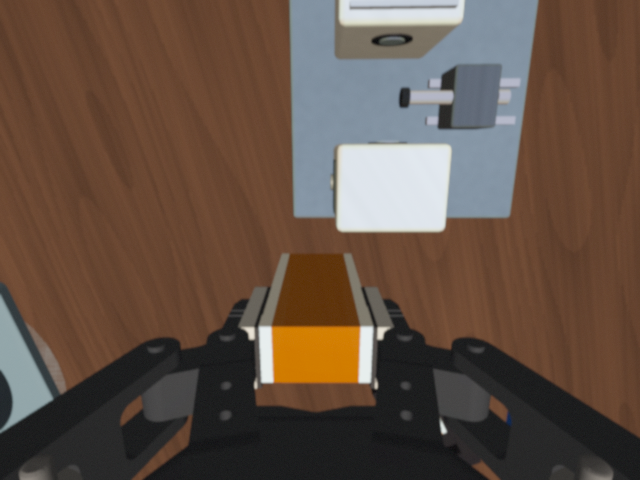

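```bash
cat > m.py <<'E'
from h import *
m=dict(np.load("w7.npz"))
img=cv2.imread("pics/w7.png");cv2.imwrite("pics/w7c.png",cv2.resize(img[0:250,280:550],None,fx=2.4,fy=2.4,interpolation=2))
B=np.array([ray(m,p,.12) for p in [(337.5,144),(450.5,144),(336,232.5),(446,232)]])
print(B.round(4).tolist());c=B.mean(0)
e=(B[1]-B[0])+(B[3]-B[2]);f=(B[0]-B[2])+(B[1]-B[3])
print(np.linalg.norm(e)/2,np.linalg.norm(f)/2,np.degrees(np.arctan2(e[1],e[0])),np.degrees(np.arctan2(f[1],f[0]))-90)
a=np.arctan2(e[1],e[0])
y=np.array([-np.sin(a),np.cos(a),0]);print("origin from block",c+.0595*y)
D=np.array([ray(m,p,.03) for p in [(294,217),(510.5,217)]]);e=D[1]-D[0];a=np.arctan2(e[1],e[0]);print("deck",D.round(4),np.linalg.norm(e),np.degrees(a))
x=np.array([np.cos(a),np.sin(a),0]);y=np.array([-x[1],x[0],0]);print(D.mean(0)-.025*x+.095*y)
L=np.array([ray(m,p,.12) for p in [(336,24),(459,24)]]);e=L[1]-L[0];print("lamp",L.round(4),np.linalg.norm(e),L.mean(0)-.032*y)
print("port", ray(m,(392,40),.09))
E
python3 m.py
```

```text
[[0.4635, 0.1461, 0.12], [0.5291, 0.1293, 0.12], [0.4498, 0.093, 0.12], [0.5178, 0.0763, 0.12]]
0.06884386955153401 0.054507402872574634 -14.089766739849296 -13.275659945352075
origin from block [0.50454064 0.16891701 0.12      ]
deck [[0.415  0.0944 0.03  ]
 [0.5985 0.0481 0.03  ]] 0.18921436251848336 -14.138200356572895
[0.50570483 0.16947686 0.03      ]
lamp [[0.4778 0.2093 0.12  ]
 [0.5438 0.192  0.12  ]] 0.0681914238440608 [0.50298879 0.16959385 0.12      ]
port [0.5130047  0.19938356 0.09      ]
```

View pics/w7c.png

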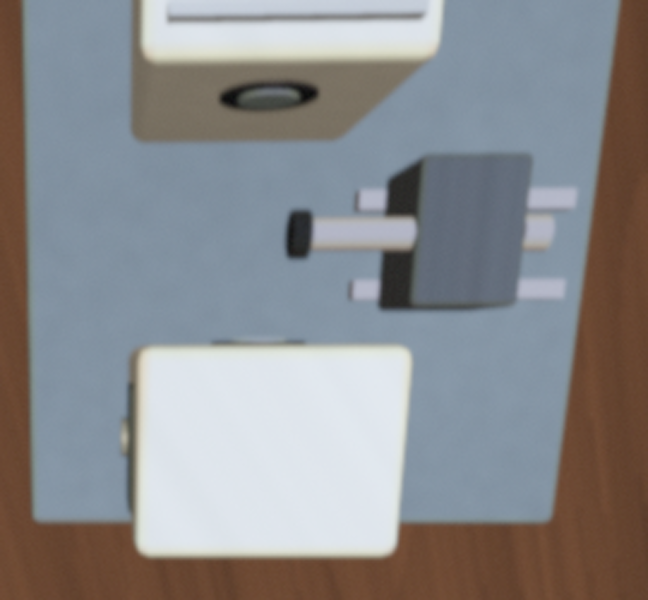

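```bash
cat >> h.py <<'E'
YA=np.radians(-14.1);MX=np.array([np.cos(YA),np.sin(YA),0]);MY=np.array([-MX[1],MX[0],0]);MO=np.array([.504,.1692,0])
def mt(P): d=np.array(P)-MO; return np.array([d@MX,d@MY,d[2]])
def mw(x,y,z): return MO+x*MX+y*MY+np.array([0,0,z])
E
python3 - <<'E'
from h import *
from workcell import r,optics
m=dict(np.load("w7.npz"))
for z in(.06,.066,.073):
  for u in (288,292,311): print(z,mt(ray(m,(280+u/2.4,233/2.4),z)).round(4))
go(r,mw(-.055,0,.208),-14.1)
# glass bottom/top pose vs tool: top-edge pixel corners in camera frame
E
```

```text
0.06 [0.0141 0.0009 0.06  ]
0.06 [0.0153 0.0009 0.06  ]
0.06 [0.0211 0.0008 0.06  ]
0.066 [0.0129 0.0002 0.066 ]
0.066 [0.0141 0.0002 0.066 ]
0.066 [0.0198 0.0002 0.066 ]
0.073 [ 0.0115 -0.0006  0.073 ]
0.073 [ 0.0127 -0.0006  0.073 ]
0.073 [ 0.0182 -0.0006  0.073 ]
t 6.02 pos [0.4356 0.0848 0.2076] yaw -14.44 w 0.416 F [-0.25 -0.44 -1.37]
shift mm [  0.3  -9.8 -98.4] roll -0.0059 dist 98.9
tool x [-0.0181  0.0101 -0.9998]
```

carry_out(rows=[25, 0, -3, -30, 0, 25, 0, -6, -60, 0, 25, 0, -9, -85, -0.006, 25, 0, -10, -98, -0.006, 25, 0, -10, -98, -0.006])

```text
time_s: 6.43
ee_pos: [0.4507, 0.1835, 0.2073]
tool_rot: [[-0.02, 0.97, -0.242], [0.01, -0.241, -0.97], [-1.0, -0.021, -0.005]]
ft_force: [-0.1, 0.3, -2.4]
gripper_width: 0.413
```

```bash
python3 - <<'E'
from h import *
from workcell import r,optics
go(r,mw(-.055,0,.092),-14.1)
m=optics.camera_model("wrist");cv2.imwrite("pics/w8.png",optics.grab_frame("wrist"))
np.savez("w8.npz",**m)
cv2.imwrite("pics/s8.png",cv2.resize(optics.grab_frame("scene")[60:260,200:420],None,fx=2.9,fy=2.9,interpolation=2))
E
```

```text
t 6.43 pos [0.4507 0.1835 0.2073] yaw -13.97 w 0.413 F [-0.06  0.29 -2.39]
shift mm [115.2   2.7   1.5] roll 0.0023 dist 115.3
tool x [-0.0195  0.0104 -0.9998]
```

View pics/s8.png

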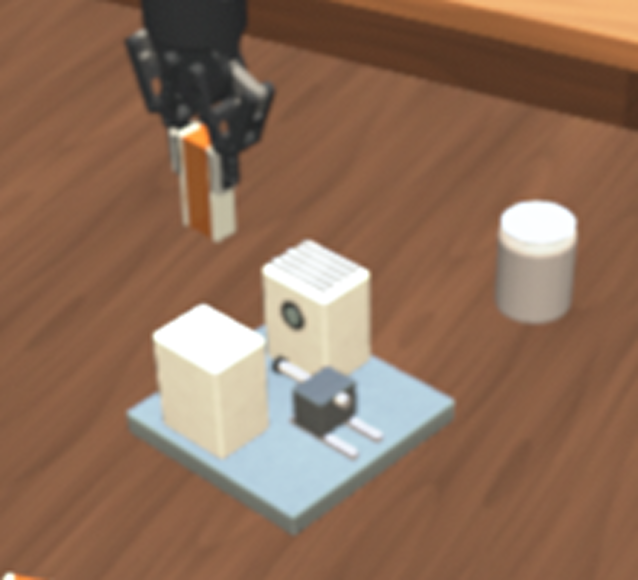

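View pics/w8.png

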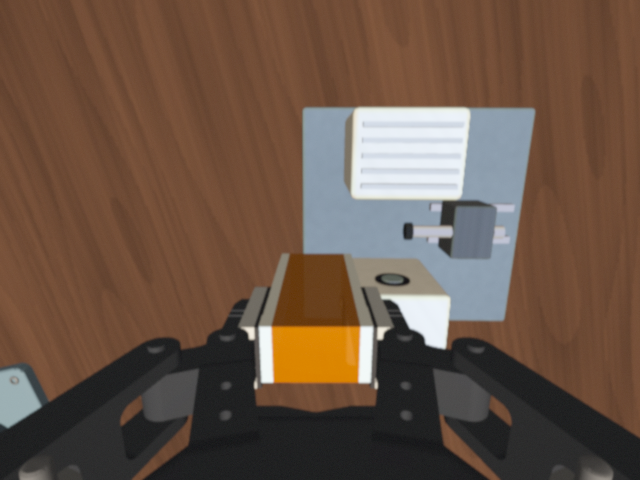

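```bash
python3 - <<'E'
from h import *
m=dict(np.load("w8.npz"))
for n,p,z in(("lampL",(352,198.5),.12),("lampR",(464,199.5),.12),("blkR",(447,295),.12),("blk mid",(415,295),.12),("deckTL",(304,108),.03),("deckTR",(534,108),.03),("deckBR",(505,320.5),.03),("btn",(404.5,231),.066)):
    print(n,(mt(ray(m,p,z))*1000).round(1))
E
```

```text
lampL [-32.8  32.7 120. ]
lampR [ 36.6  32.6 120. ]
blkR [ 32.2 -31.3 120. ]
blk mid [ 11.  -31.6 120. ]
deckTL [-67.2  94.   30. ]
deckTR [119.   94.3  30. ]
deckBR [121.2 -94.2  30. ]
btn [13.3 -0.3 66. ]
```

carry_out(rows=[25, 28, 0.5, 0.5, 0, 25, 56, 1, 1, 0, 25, 84, 2, 1, 0, 25, 107, 2.5, 1.5, 0, 25, 115, 2.5, 1.5, 0])

```text
time_s: 6.95
ee_pos: [0.4476, 0.1783, 0.0889]
tool_rot: [[-0.026, 0.969, -0.244], [0.007, -0.244, -0.97], [-1.0, -0.027, -0.001]]
ft_force: [0.5, 0.4, -1.4]
gripper_width: 0.42
```

```bash
python3 - <<'E'
from h import *
from workcell import r,optics
go(r,mw(-.012,0,.092),-14.1)
print((mt(r.get_state()["ee_pos"])*1000).round(1))
m=optics.camera_model("scene");
f=optics.grab_frame("scene");cv2.imwrite("pics/s9full.png",f);cv2.imwrite("pics/s9.png",cv2.resize(f[60:260,200:420],None,fx=2.9,fy=2.9,interpolation=2))
cv2.imwrite("pics/w9.png",optics.grab_frame("wrist"))
E
```

```text
t 6.95 pos [0.4476 0.1783 0.0889] yaw -14.14 w 0.42 F [ 0.48  0.42 -1.37]
shift mm [-4.3 44.8 -5. ] roll -0.0007 dist 45.3
tool x [-0.0263  0.0075 -0.9996]
[-56.9  -4.9  88.9]
```

View pics/s9.png

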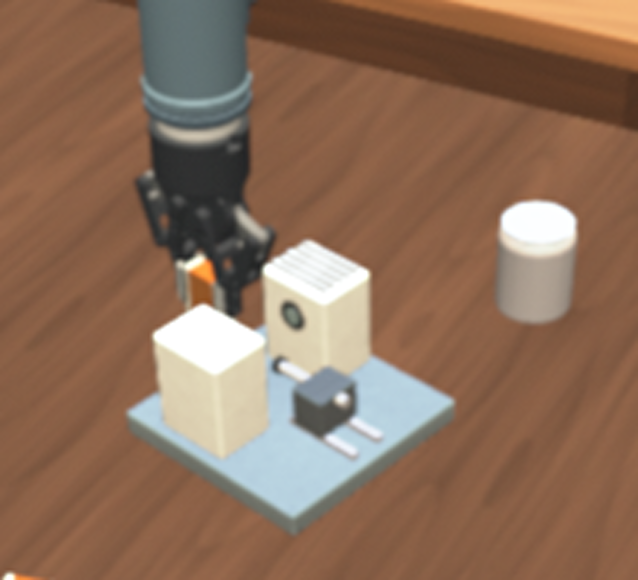

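View pics/w9.png

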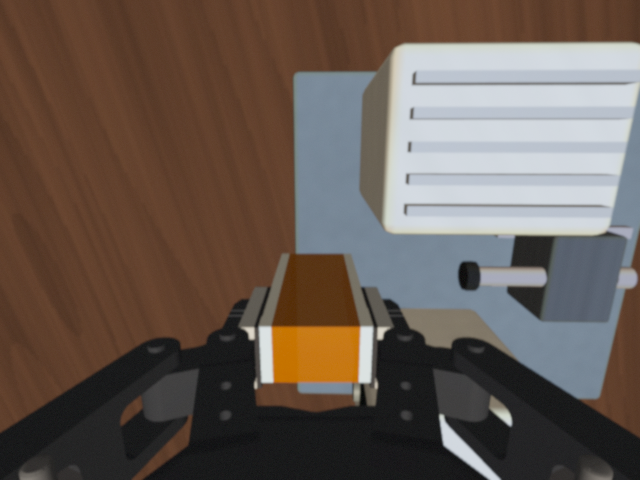

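carry_out(rows=[25, -3, 0, -4, 0, 25, -4, 8, -5, 0, 25, -4, 18, -5, 0, 25, -4, 28, -5, 0, 25, -4, 35, -5, 0])

```text
time_s: 7.47
ee_pos: [0.4867, 0.175, 0.095]
tool_rot: [[-0.021, 0.97, -0.244], [0.008, -0.244, -0.97], [-1.0, -0.022, -0.003]]
ft_force: [0.4, -0.1, -1.1]
gripper_width: 0.414
```

```bash
python3 - <<'E'
from h import *
from workcell import r,optics
go(r,mw(-.012,0,.092),-14.1)
s=r.get_state();print((mt(s["ee_pos"])*1000).round(1),"Fx",s["ft_force"]@MX)
f=optics.grab_frame("scene");cv2.imwrite("pics/s10.png",cv2.resize(f[60:260,200:420],None,fx=2.9,fy=2.9,interpolation=2))
m=optics.camera_model("wrist");cv2.imwrite("pics/w10.png",optics.grab_frame("wrist"))
np.savez("w10.npz",**m)
go(r,mw(-.012,0,.092),-14.1)
E
```

```text
t 7.47 pos [0.4867 0.175  0.095 ] yaw -14.13 w 0.414 F [ 0.42 -0.13 -1.13]
shift mm [2.9 6.3 1.4] roll -0.0005 dist 7.1
tool x [-0.0209  0.0082 -0.9997]
[-18.2   1.4  95. ] Fx 0.4412883932074496
t 7.57 pos [0.4862 0.1748 0.0944] yaw -14.17 w 0.419 F [-0.05  0.51 -1.15]
shift mm [2.3 6.7 1.1] roll -0.0013 dist 7.1
tool x [-0.0221  0.0081 -0.9997]
```

View pics/s10.png

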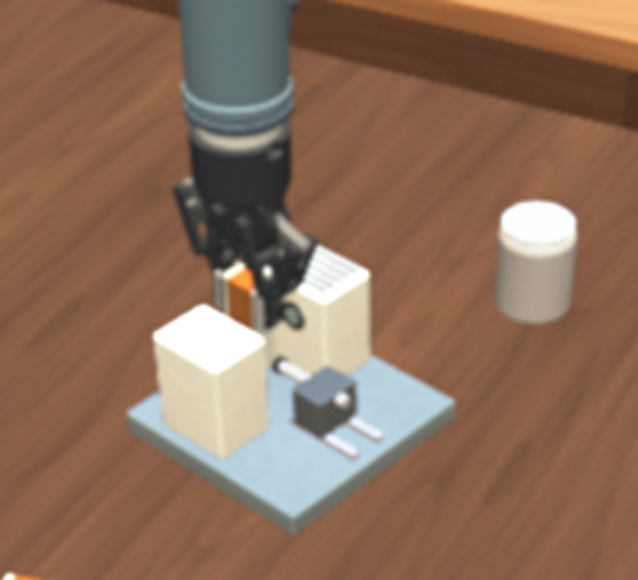

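View pics/w10.png

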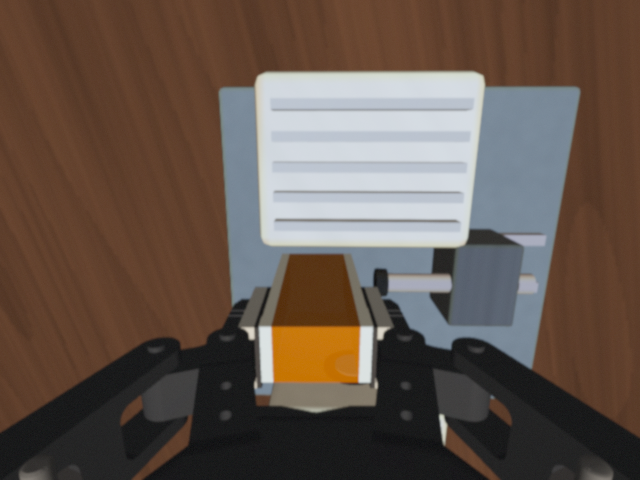

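carry_out(rows=[25, 0, 2, 0.5, 0, 25, 1, 4, 1, 0, 25, 1, 6, 1, 0, 25, 1, 8, 1, 0, 25, 1, 9, 1, 0])

```text
time_s: 7.98
ee_pos: [0.4948, 0.1716, 0.0931]
tool_rot: [[-0.022, 0.969, -0.245], [0.008, -0.245, -0.97], [-1.0, -0.024, -0.002]]
ft_force: [0.2, 0.4, -2.0]
gripper_width: 0.415
```

```bash
cat > st.py <<'E'
from h import *
from workcell import r,optics
go(r,mw(-.002,0,.092),-14.1)
s=r.get_state();print("meter mm",(mt(s["ee_pos"])*1000).round(1),"Fx",(s["ft_force"]@MX).round(2),"torq",s["wrist_torque"].round(3))
import sys
f=optics.grab_frame("wrist");cv2.imwrite(sys.argv[1],f)
s=r.get_state();print("meter mm",(mt(s["ee_pos"])*1000).round(1),"Fx",(s["ft_force"]@MX).round(2),"torq",s["wrist_torque"].round(3))
E
python3 st.py pics/w11.png
```

```text
t 7.98 pos [0.4948 0.1716 0.0931] yaw -14.17 w 0.415 F [ 0.17  0.41 -2.04]
shift mm [1.  7.6 0.1] roll -0.0012 dist 7.6
tool x [-0.0222  0.0081 -0.9997]
meter mm [-9.6  0.1 93.1] Fx 0.07 torq [-0.004 -0.029 -0.016]
meter mm [-9.4  0.1 93.2] Fx 0.03 torq [-0.021 -0.055  0.   ]
```

View pics/w11.png

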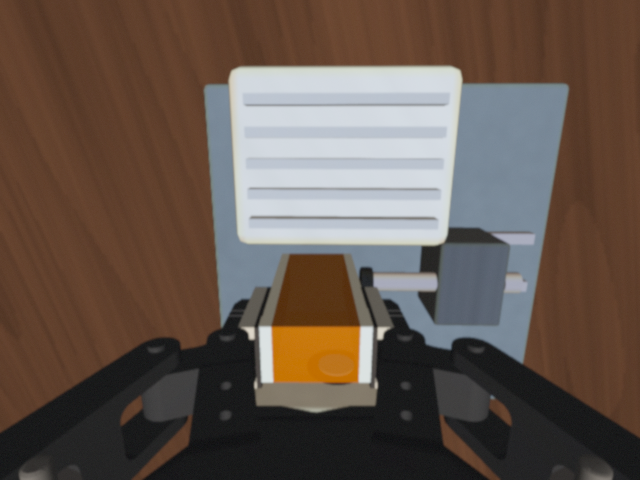

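carry_out(rows=[25, 0, 1, 0, 0, 25, 0, 2, 0, 0, 25, 0, 3, 0, 0, 25, 0, 4, 0, 0, 25, 0, 4, 0, 0])

```text
time_s: 8.45
ee_pos: [0.4987, 0.1707, 0.093]
tool_rot: [[-0.022, 0.969, -0.245], [0.008, -0.245, -0.97], [-1.0, -0.024, -0.002]]
ft_force: [-0.7, 0.8, -1.0]
gripper_width: 0.416
```

```bash
python3 st.py pics/w12.png
```

```text
t 8.45 pos [0.4987 0.1707 0.093 ] yaw -14.17 w 0.416 F [-0.71  0.82 -1.03]
shift mm [0.9 3.5 0.1] roll -0.0013 dist 3.7
tool x [-0.0224  0.0082 -0.9997]
meter mm [-5.5  0.1 93. ] Fx -0.89 torq [0.009 0.165 0.049]
meter mm [-5.6  0.1 93. ] Fx -0.94 torq [0.085 0.168 0.04 ]
```

Fx is now -0.9 N and the wrist moment has changed by about 0.2 N m, so the glass has probably just touched the stop. A few mm more will confirm the spring slope.

carry_out(rows=[25, 0, 1, 0, 0, 25, 0, 2, 0, 0, 25, 0, 3, 0, 0, 25, 0, 3, 0, 0, 25, 0, 3, 0, 0])

```text
time_s: 8.92
ee_pos: [0.5012, 0.17, 0.0929]
tool_rot: [[-0.023, 0.969, -0.245], [0.008, -0.245, -0.97], [-1.0, -0.024, -0.002]]
ft_force: [-3.0, 1.6, -1.4]
gripper_width: 0.42
```

```bash
python3 st.py pics/w13.png
```

```text
t 8.92 pos [0.5012 0.17   0.0929] yaw -14.17 w 0.42 F [-2.99  1.57 -1.37]
shift mm [0.8 0.9 0.1] roll -0.0013 dist 1.2
tool x [-0.0231  0.0083 -0.9997]
meter mm [-2.9  0.1 92.9] Fx -3.28 torq [ 0.084  0.374 -0.017]
meter mm [-2.9  0.1 92.9] Fx -2.76 torq [0.096 0.435 0.037]
```

View pics/w13.png

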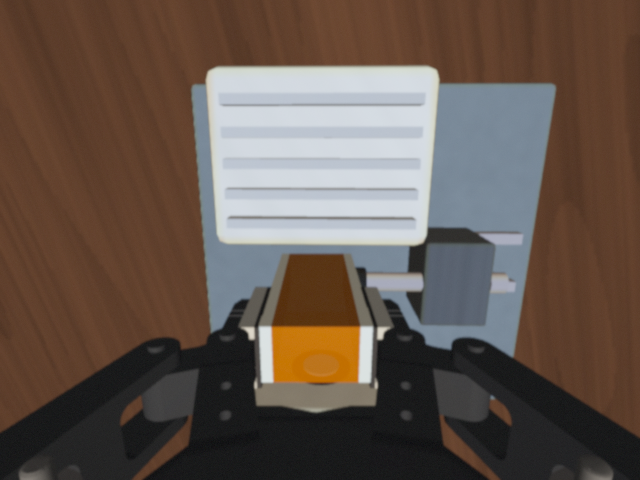

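```bash
python3 - <<'E'
from h import *
from workcell import r,optics
a=optics.grab_frame("scene");b=optics.grab_frame("top")
for n,f in(("scene",a),("top",b)):
    o=cv2.imread(f"pics/{n}0.png");d=cv2.absdiff(f,o).max(2)>60
    cv2.imwrite(f"pics/{n}_end.png",np.hstack([f,cv2.merge([d.astype(np.uint8)*255]*3)])[:, :] if 0 else f)
    hs=[cv2.cvtColor(q,cv2.COLOR_BGR2HSV) for q in(o,f)]
    if n=="top":
        for nm,(u,v) in dict(short=(368,299),bowl=(338,187),tin=(155,240),spoon=(470,260)).items(): print(nm,d[v-18:v+18,u-18:u+18].sum())
for i in range(6):
    optics.grab_frame("top");s=r.get_state();print((mt(s["ee_pos"])*1000).round(1),"Fx",(s["ft_force"]@MX).round(2),np.abs(s["joint_vel"]).max().round(2),round(s["gripper_width"],3))
cv2.imwrite("pics/s14.png",cv2.resize(a[60:260,200:420],None,fx=2.9,fy=2.9,interpolation=2))
E
```

```text
short 0
bowl 0
tin 0
spoon 0
[-2.8  0.1 92.9] Fx -2.71 0.1 0.412
[-2.8  0.1 92.9] Fx -3.01 0.09 0.412
[-2.8  0.1 92.9] Fx -2.35 0.15 0.419
[-2.8  0.1 92.9] Fx -2.38 0.1 0.416
[-2.8  0.1 92.9] Fx -2.33 0.11 0.412
[-2.8  0.1 92.9] Fx -2.63 0.04 0.414
```

View pics/s14.png

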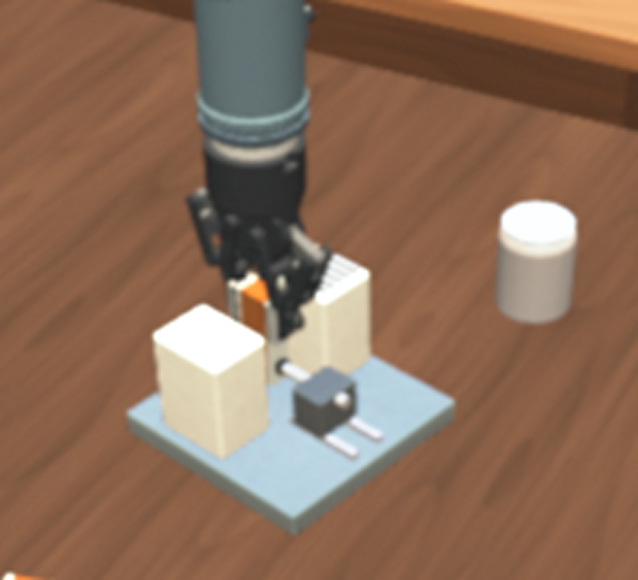

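The glass's frosted face meets the button at crop (282,365) and the fingers are above the stop. The arm is still, the push is about 2.6 N, and the bystanders haven't moved. I'm handing it in.

```bash
python3 -c "
from workcell import r
print(r.sign_off())"
```

```text
the job is handed in; nothing more can be done
None
```

The tall amber glass is in the meter's gap, held by its frosted cheeks and pressed lightly against the spring stop. I handed the job in at about 9.5 s of the 45 s; no verdict was reported.

**Position:** The last check put the glass centre about 3 mm short of the beam's middle along the slide, 0.1 mm off in y and 1 mm high. Clear faces are square to the beam within 0.1°. The height assumes the glass did not slip in the grip, and its place in the wrist picture did not change.

**Stop:** I felt contact with the glass centre about 5.5 mm short of the beam. I then slid about 3 mm further; the push held at 2.3–3.0 N over the last readings, with the arm still.

**Bystanders:** Short glass, bowl, tin and spoon showed no change from the starting top picture. The blue look-alikes were not handled.

**What was off:** The tool drifted to about 0.025 rad from vertical over the calls. I could not correct that with the moves available, but it is well inside the 0.12 rad limit. The first descent beside the gap ended about 5 mm off in y, and I corrected it before sliding in.

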